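Move the charged battery pack from the charger to the label printer

ROBOT

A 6-joint arm with a two-finger parallel gripper is mounted at the origin on a cart in front of the work surface, level with it; the furniture and walls round the work are solid. World frame = base frame: x ahead of the robot, y to its left, z up, the work surface at z = 0. Lengths are in m, angles in rad, forces in N, time in s.
With the tool pointing down it reaches from about 0.375 to 0.925 m from the base axis. Payload 5.7 kg.
Tool frame: the origin (TCP) lies midway between the tips of the shut fingers; the grasp point (between the pads) lies 19 mm behind it; z points along the fingers, x is the direction in which the jaws open and shut, and the axes are right-handed (so a half turn about z gives the same grasp; the last joint's range is limited). The gripper opens to 88 mm and grips with 3 to 60 N. Pads are 20 mm wide; open, the fingers measure 115 mm over their backs; the gripper's body (75 mm by 178 mm) begins 61 mm behind the grasp point.
Start: joints at [1.22, 0.359, 1.51, -0, 1.272, -0.115], TCP at [0.14, 0.583, 0.223] pointing down, gripper open.
Joint ranges: [-2.97, 2.97], [-1.01, 2.36], [0.21, 2.38], [-0.96, 4.11], [0.2, 2.71], [-2.98, 2.98]. Speed limits (rad/s): [2.39, 2.39, 3.14, 3.14, 3.14, 3.14].

INTERFACE

Orientations are given as a unit quaternion [x, y, z, w].
In Python, from bench import move_ptp, servo_line, goto_joints, move_gripper, sleep, inverse_kinematics, capture, PlanningError, close_job, spot_in, silhouettes, current_clock, current_joint_pos, current_qvel, current_joint_torque, current_position, current_orientation, current_force, current_torque, current_finger_gap gives the robot as it stands. Calls block until the motion is done:
- move_ptp(position, orientation): joint-space move of the TCP to a pose.
- servo_line(position, orientation=None, rate=0.15, contact_N=None): straight line of the TCP; orientation=None keeps the orientation; rate is the mean speed in m/s. With contact_N (N) it stops when the force on the tool has changed by that much, and returns True; else False.
- goto_joints(angles): joint-space move.
- move_gripper(opening): finger opening in m; the grip force is fixed at half the most; returns when the fingers have stopped.
- sleep(seconds).
- inverse_kinematics(position, orientation): joint angles nearest the present ones, or None.
- capture(name): name is "side" or "top"; returns a dict with "image" (384x512x3 uint8, blue, green, red), "range_z" (384x512 float32, m along the optical axis (not along the pixel's ray), 0 where there is no reading), "intrinsics" (3x3 intrinsics, pixels), "R" (3x3) and "t" (3): a world point X has camera coordinates R X + t. Camera axes: x right, y down, z forward; pixel columns grow to the right and rows downward; lengths in m; the calibration is good to about 2 mm. A picture is of the moment at which its call begins.
A pose or a line that the arm cannot do raises PlanningError and nothing moves.
- close_job(): hands the job in, once; it reports no verdict.
Trained networks look in the newest picture that a camera, given by its name, has taken for a name from the list of things; names that differ only in an ending like _2 or _b are one class to them, and where a whole thing is asked for, a point or a joint stands for the part that bears it (a point fixed in the world has none). Each returns a list of dicts, best first, with "conf" (0 to 1); they miss things now and then, are a little off and sometimes report something else, mostly with a low value. They report only what shows in the picture. A call takes as long as a camera call.
- spot_in(camera, query): "xy" ([column, row] in pixels, amid what is visible of it).
- silhouettes(camera, query): "region" (384x512 bool, what is visible of it) and "xy" ([column, row] in pixels, amid what is visible of it).
Readings, each from a call of its own:
- current_clock(): time.
- current_joint_pos(): joint angles.
- current_qvel(): joint speeds.
- current_joint_torque(): joint torques, N m.
- current_position(): TCP position.
- current_orientation(): TCP orientation.
- current_force(): force on the tool from outside, world axes, zero at the start.
- current_torque(): the same for the moment, N m.
- current_finger_gap(): finger opening in m.
Only numpy, scipy, OpenCV 4.12 (cv2) and the standard library are available. Lean on these libraries where they do the work, as an engineer would, in place of code of your own. Each camera call takes 0.05 s, during which the arm holds its last target.

TASK

Move the charged battery pack from the charger to the label printer: press the charger's orange catch so that the pack springs out, slide it off the rail, and slide it onto the printer's rail until its catch clicks and holds it. Work gently: never tug against the catch or ram the pack against the stop, and do not disturb the things around.

Things in the scene. Friction and masses are not known exactly. Their poses are not given: they have to be found in the camera images.
- pack: Loose battery pack to move, about 0.3 kg: black, 90x46x32 mm; runners 6 mm thick along its bottom edges make it 64 mm wide; notch in the right (-y) runner at x -5 to +15 mm. On top a blue grip block 66 (x) x 30 (y) mm, centred, 32 to 63 mm above the underside: grasp across y. Origin: centre of underside; z up, x the way it slides in (brass contacts at +x end).
- charger: Grey charger dock, fixed; the pack is latched in it at the start with its origin at (0, 0, 20 mm) of this frame. Origin at the underside; x points into the rail (mouth faces -x, about toward the robot), z up. Flat base y -70 to +46, x -130 to +108 mm; its top, the sliding floor, is 20 mm up. A block 54 mm high behind the rail at x 58 to 104 mm. Rail as at the printer.
- charger_catch_top (a point): Centre of the top face of the charger's orange catch pad (26 mm in x, 24 mm in y, 36 mm above the bench), beside the rail, at x 8, y -55.5 mm of the charger. Press straight down.
- charger_catch (a joint): How far the charger's catch pad is pressed down, m: 0 up, 0.008 lower stop. Spring 3 N at the top, 6.5 N at the bottom, plus 1 to 2 N friction while the pack leans on the nose. From about 0.005 the pack is free and a plunger slides it out 40 to 80 mm by itself; it stays out when the catch is let go.
- printer: White label printer with rail dock, fixed. Origin at the underside; x points into the rail (mouth faces -x, about toward the robot), z up. Flat base y -70 to +46 mm; its top, the sliding floor, is 20 mm up. White housing 64 mm high at x 94 to 148 mm. Home of the pack: origin at (s, 0, 20 mm) where s, the setting of the metal stop, is anywhere in +-16 mm, not reported: feel for it.
- printer_mouth (a point): Middle of the rail's mouth on the sliding floor, at x -2 mm of the printer. From here to x 58 mm rail walls (inner faces y +-33.3) with lips 7.8 to 12.5 mm above the floor (inner edges y +-26) hold the pack down. In front walls without lips, 10 mm high: straight from x -2 to -26 mm, then flaring from y +-33.3 to about +-41 at x -66. The same on the charger.
- printer_landing (a point): Point on the printer's bare landing floor, at x -90 mm: the floor runs from the mouth to x -130 mm. With the pack's origin here it is clear of the lips and can be set down, then slid in; it is free of the lips whenever its origin is at x below -50 mm. The same on the charger. Axes as the printer's.
- printer_rail (a point): Point on the printer's sliding floor at x 0. Sliding in: the front meets the catch nose 43 to 33 mm before home and forces it down (a few N); from 40 mm before home a plunger spring resists, 5.5 to 8 N; the nose snaps into the notch 1 mm past home (till then 8 to 14 N of push in all); 2.5 mm past home a stiff buffer (5 N, then 6 N per mm, 2.5 mm, then solid).
- printer_pad (a point): Point on the printer's base beside the rail (x 8, y -55.5, z 20 mm of the printer) round which, s farther along x, its orange catch pad stands, like the charger's. After letting go, a latched pack rests against the nose at home (to 3 mm short of it, askew by up to 0.05 rad); one that is not latched is pushed out at least 40 mm from home.
- mug: Bystander: white mug, 81x117x97 mm; loose. Origin at the centre of its underside.
- glue: Bystander: white glue bottle with a red nozzle, 42 mm across, 121 mm high; loose. Origin at the centre of its underside.
- tape: Bystander: roll of brown packing tape lying flat, 114 mm across, 48 mm high; loose. Origin at the centre of its underside.
- cutter: Bystander: orange snap-blade cutter, 158x21x17 mm; loose. Origin at the centre of its underside.
- driver: Bystander: red screwdriver, 201x26x26 mm; loose. Origin at the centre of its underside.
- felt: Bystander: white felt marker with a blue cap, 147x18x20 mm; loose. Origin at the centre of its underside.

How it is judged:
On the way, in this order (a step that is already met when the one before it is completed fails the run):
1. the charger's catch is pressed down far enough to free the pack (value of joint charger_catch above 0.004 m and contact force between charger_catch and the fingers above 0.5 N), for 0.05 s.
2. the pack has come off the charger: out of the rail and clear of the dock (horizontal distance between pack and charger above 0.12 m and contact force between pack and charger below 0.1 N), for 0.1 s.
At the end, for the whole second after the job is handed in: the pack lies in the printer's rail and stays there against the spring plunger, held by the catch (an unlatched pack is pushed out farther than 21 mm from the middle setting), centred on the rail within 4 mm and along it within 0.1 rad, at rest and let go (x of pack in the frame of printer between -0.021 and 0.021 m and y of pack in the frame of printer between -0.004 and 0.004 m and z of pack in the frame of printer between 0.017 and 0.024 m and angle between the x axis of pack and the x axis of printer, either way round below 0.1 rad and linear speed of pack below 0.02 m/s); the robot touches nothing.
It fails at once if the pack is pressed, rammed or tugged against the printer with more than 50 N (contact force between pack and printer above 50 N).
It fails at once if the pack is tugged or pressed against the charger with more than 50 N (contact force between pack and charger above 50 N).
It fails at once if the charger's catch is pressed with more than 35 N (contact force between charger_catch and the arm above 35 N).
It fails at once if a bystander (mug, glue bottle, tape roll, cutter, screwdriver or marker) is shifted by more than 30 mm (distance of any of mug, glue, tape, cutter, driver, felt from where it was at the start of the episode above 0.03 m).
It also fails if it takes over 58 s, if anything falls off the work surface, if the arm or the gripper's body presses on something with over 40 N, if the wrist force passes 120 N, or if a joint passes its speed limit or range.

## Working session

There is one attempt and no reset: what is moved stays moved. The work goes in short steps, each a Python script; the robot and the scene stay as the last script left them, time stands still between calls to the robot, and variables do not carry over. Pictures are saved under pics/ and viewed, and the job is handed in when it is done.

```bash
mkdir -p pics; ls; python3 - <<'E'
from bench import *
import cv2,numpy as np,pickle
for n in ("side","top"):
    c=capture(n); cv2.imwrite(f"pics/{n}0.png",c["image"]); pickle.dump(c,open(f"{n}0.pkl","wb"))
    print(n,(-c["R"].T@c["t"]).round(3),c["R"].round(3).tolist(),c["intrinsics"].round(1).tolist())
    for q in ("pack","charger","charger_catch_top","printer","mug","glue","tape","cutter","driver","felt"):
        r=spot_in(n,q); print(q,[(np.round(d["xy"]).tolist(),round(d["conf"],2)) for d in r[:2]])
print(current_clock(),current_orientation(),current_force())
E
```

```text
pics
side [ 0.29  -1.066  1.04 ] [[0.975, -0.223, 0.001], [-0.149, -0.652, -0.743], [0.166, 0.724, -0.669]] [[380.8, 0.0, 257.8], [0.0, 380.8, 195.9], [0.0, 0.0, 1.0]]
pack [([249.0, 158.0], 0.75)]
charger [([249.0, 169.0], 0.55)]
charger_catch_top []
printer [([280.0, 256.0], 0.66)]
mug [([245.0, 127.0], 0.81), ([249.0, 168.0], 0.69)]
glue [([314.0, 278.0], 0.77)]
tape [([287.0, 195.0], 0.85)]
cutter [([228.0, 212.0], 0.57)]
driver [([280.0, 304.0], 0.81), ([282.0, 258.0], 0.56)]
felt [([217.0, 144.0], 0.67)]
top [0.218 0.024 1.723] [[-0.027, -1.0, 0.013], [-0.981, 0.024, -0.192], [0.191, -0.017, -0.981]] [[493.8, 0.0, 253.5], [0.0, 493.8, 184.6], [0.0, 0.0, 1.0]]
pack [([181.0, 187.0], 0.95), ([329.0, 182.0], 0.73)]
charger []
charger_catch_top []
printer [([332.0, 182.0], 0.63)]
mug [([119.0, 173.0], 0.81), ([258.0, 148.0], 0.5)]
glue [([368.0, 160.0], 0.7), ([179.0, 185.0], 0.53)]
tape [([252.0, 147.0], 0.79), ([330.0, 181.0], 0.73)]
cutter [([254.0, 225.0], 0.73), ([124.0, 222.0], 0.67)]
driver [([381.0, 193.0], 0.51), ([330.0, 181.0], 0.42)]
felt [([126.0, 221.0], 0.67)]
1.1 [ 7.85369153e-01  6.19027700e-01 -2.71404049e-05  1.09602368e-05] [-0.41694554 -0.63777309  0.29088893]
```

```bash
python3 - <<'E'
import cv2
a=cv2.imread("pics/top0.png")[110:270,80:420]; cv2.imwrite("pics/top0c.png",cv2.resize(a,None,fx=2.3,fy=2.3,interpolation=cv2.INTER_CUBIC))
a=cv2.imread("pics/side0.png")[90:340,160:400]; cv2.imwrite("pics/side0c.png",cv2.resize(a,None,fx=2.4,fy=2.4,interpolation=cv2.INTER_CUBIC))
E
```

```text
(no output)
```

View pics/top0c.png

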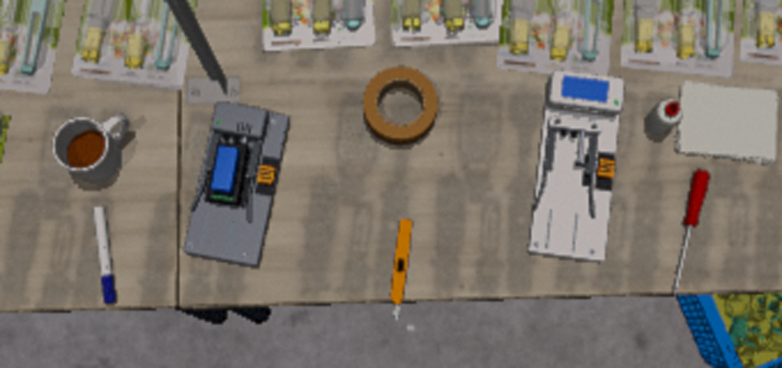

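View pics/side0c.png

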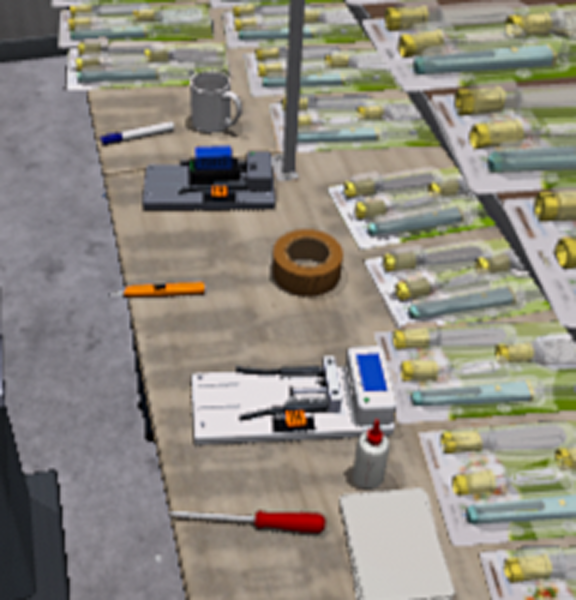

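```bash
cat > h.py <<'E'
import numpy as np,cv2
def cloud(c):
    d=c["range_z"];K=c["intrinsics"];v,u=np.mgrid[:384,:512]
    p=np.stack([(u-K[0,2])/K[0,0]*d,(v-K[1,2])/K[1,1]*d,d],-1)
    X=(p-c["t"])@c["R"]; X[d<=0]=np.nan
    return X
def rect(w):
    r=cv2.minAreaRect((w*1000).astype(np.float32)); return r
E
python3 - <<'E'
from h import *
import pickle
for n in ("top","side"):
    c=pickle.load(open(n+"0.pkl","rb"));X=cloud(c)
    z=X[...,2]
    for nm,ylo,yhi in (("ch",.13,.36),("pr",-.36,-.13)):
        m=(X[...,1]>ylo)&(X[...,1]<yhi)&(X[...,0]>.36)&(X[...,0]<.78)
        b=m&(z>.012)&(z<.03)
        # largest comp
        k,l,s,_=cv2.connectedComponentsWithStats((m&(z>.012)&(z<.11)).astype(np.uint8))
        i=1+np.argmax(s[1:,4]); bb=l==i
        r=rect(X[bb][:,:2]); print(n,nm,bb.sum(),np.round(r[0],1),np.round(r[1],1),round(r[2],2))
        img=c["image"].astype(int);B,G,R=img[...,0],img[...,1],img[...,2]
        o=bb&(R>170)&(G>70)&(G<170)&(B<70)
        print(" orange",o.sum(),np.nanmedian(X[o],0).round(4) if o.sum() else None)
        bl=bb&(B>120)&(R<80)&(G<120)
        if bl.sum()>5:
            print(" blue",bl.sum(),np.nanmedian(X[bl],0).round(4)); r=rect(X[bl&(z>np.nanmedian(z[bl])-.006)][:,:2]); print("  rect",np.round(r[0],1),np.round(r[1],1),round(r[2],2))
    t=(z>.2)&(z<1)&(X[...,0]>.36)
    print("tall",t.sum(),np.nanmin(X[t],0).round(3),np.nanmax(X[t],0).round(3)) if t.any() else 0
    for lo in (.15,.2,.3,.4,.5,.6):
        t=(z>lo)&(z<lo+.05)&(X[...,1]<.5)&(X[...,1]>-.6)&(X[...,0]>.3)&(X[...,0]<.9)
        if t.any(): print(lo,t.sum(),np.nanmin(X[t],0).round(3),np.nanmax(X[t],0).round(3))
E
```

```text
top ch 2181 [539.8 242.1] [117.3 238.4] 77.99
 orange 12 [0.5425 0.198  0.036 ]
 blue 150 [0.5496 0.2526 0.0831]
  rect [550.3 252.3] [27.6 62.5] 80.45
top pr 2564 [ 552.5 -277.2] [116.8 281.5] 80.77
 orange 10 [ 0.5372 -0.3245  0.0342]
 blue 166 [ 0.6621 -0.2896  0.064 ]
  rect [ 662.6 -288.6] [65.9 33.4] 80.85
tall 51212 [ 0.681 -0.738  0.202] [1.005 0.692 0.974]
0.15 39 [0.683 0.26  0.151] [0.709 0.285 0.2  ]
0.2 37 [0.683 0.259 0.202] [0.709 0.285 0.249]
0.3 50 [0.684 0.259 0.3  ] [0.709 0.287 0.347]
0.4 367 [ 0.682 -0.519  0.402] [0.724 0.497 0.45 ]
0.5 1358 [ 0.682 -0.596  0.5  ] [0.9   0.444 0.548]
0.6 104 [0.681 0.259 0.6  ] [0.71  0.286 0.649]
side ch 1125 [538.  239.6] [124.3 240.8] 76.06
 orange 11 [0.5468 0.1925 0.0365]
 blue 55 [0.5509 0.2465 0.0838]
  rect [551.1 246.9] [25.8 59.9] 86.23
side pr 2505 [ 549.9 -277. ] [122.  277.2] 80.67
 orange 29 [ 0.5433 -0.3232  0.0351]
 blue 135 [ 0.6618 -0.2924  0.0644]
  rect [ 662.1 -291.9] [65.6 30.2] 81.53
tall 54442 [ 0.365 -0.924  0.2  ] [1.086 2.171 0.786]
0.15 64 [0.684 0.256 0.151] [0.71  0.268 0.199]
0.2 65 [0.683 0.255 0.202] [0.709 0.27  0.249]
0.3 76 [0.681 0.255 0.301] [0.728 0.291 0.35 ]
0.4 505 [ 0.682 -0.6    0.4  ] [0.729 0.488 0.45 ]
0.5 834 [ 0.682 -0.539  0.5  ] [0.9   0.438 0.55 ]
0.6 112 [0.683 0.253 0.6  ] [0.71  0.268 0.65 ]
```

View pics/top0.png

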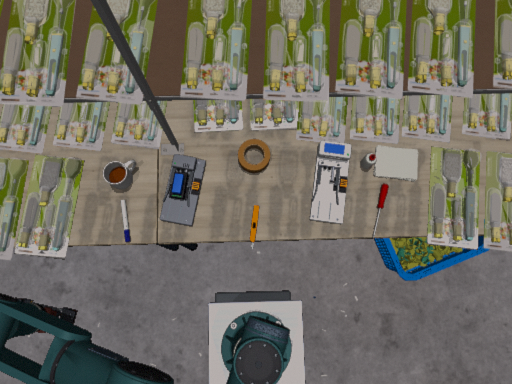

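View pics/side0.png

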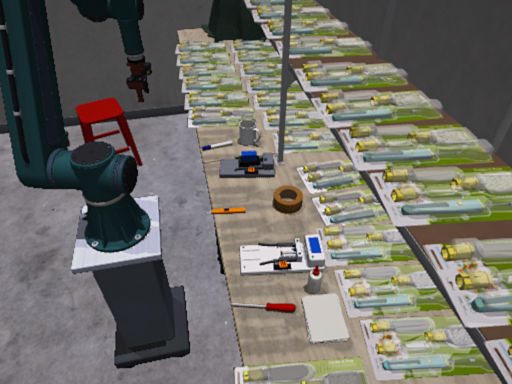

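```bash
python3 - <<'E'
from h import *
import pickle
from scipy.optimize import least_squares
for n in ("top","side"):
    c=pickle.load(open(n+"0.pkl","rb"));X=cloud(c);z=X[...,2]
    print(n,"table z",np.nanmedian(z[(X[...,0]>.4)&(X[...,0]<.6)&(abs(X[...,1])<.1)]).round(4))
    for nm,x0,y0,a,L in (("ch",.553,.2515,-12,.108),("pr",.5445,-.264,-9.2,.148)):
        a0=np.radians(a);e=np.array([np.cos(a0),np.sin(a0)]);f=np.array([-e[1],e[0]])
        d=X[...,:2]-[x0,y0];lx=d@e;ly=d@f
        # long edges from floor points
        on=(z>.014)&(z<.026)
        off=(z<.008)
        res=[]
        for sgn in (1,-1):
            pts=[]
            for k in np.arange(-.12,L-.01,.006):
                s=(abs(lx-k)<.003)
                near=s&(abs(ly-(.046 if sgn>0 else -.07))<.015)
                if (near&on).any() and (near&off).any():
                    v=(ly[near&on]*sgn).max(); w=(ly[near&off]*sgn)
                    pts.append((k,v*sgn))
            pts=np.array(pts)
            if len(pts)>5:
                p=np.polyfit(pts[:,0],pts[:,1],1); res.append((round(np.degrees(np.arctan(p[0])),2),round(p[1]*1000,1),len(pts)))
            else: res.append(None)
        fl=on&(abs(ly)<.04)&(lx<-.06)&(lx>-.16)
        print(nm,"+y,-y edges (dyaw,off mm)",res,"front",(np.percentile(lx[fl],[0,1,2])*1000).round(1), "floor z",np.nanmedian(z[fl]).round(4))
        wl=(z>.0275)&(z<.036)&(abs(ly)<.05)&(lx>-.07)&(lx<.06)
        for sgn in (1,-1):
            for r0,r1 in ((-.03,0),(0,.055)):
                q=wl&(ly*sgn>.02)&(ly*sgn<.044)&(lx>r0)&(lx<r1); 
                print("  wall",sgn,r0,q.sum(),(np.nanpercentile(ly[q],[5,50,95])*1000).round(1) if q.any() else 0)
E
```

```text
top table z -0.0003
ch +y,-y edges (dyaw,off mm) [(np.float64(-0.3), np.float64(44.0), 29), (np.float64(0.16), np.float64(-68.2), 37)] front [-130.2 -129.4 -128.6] floor z 0.0201
  wall 1 -0.03 11 [27.7 35.6 38.2]
  wall 1 0 35 [27.3 33.3 38.4]
  wall -1 -0.03 20 [-38.6 -32.6 -22.6]
  wall -1 0 45 [-37.4 -30.7 -22.1]
pr +y,-y edges (dyaw,off mm) [(np.float64(0.33), np.float64(44.1), 40), (np.float64(-0.04), np.float64(-67.7), 34)] front [-130.7 -129.  -128.2] floor z 0.0196
  wall 1 -0.03 11 [27.1 36.3 38.5]
  wall 1 0 39 [26.1 32.8 38.5]
  wall -1 -0.03 11 [-36.8 -33.9 -29.3]
  wall -1 0 44 [-38.3 -32.9 -26.6]
side table z 0.0006
ch +y,-y edges (dyaw,off mm) [None, (np.float64(-0.82), np.float64(-69.3), 37)] front [-131.3 -129.3 -128.3] floor z 0.0209
  wall 1 -0.03 0 0
  wall 1 0 4 [26.2 30.7 38.6]
  wall -1 -0.03 13 [-41.  -28.  -22.2]
  wall -1 0 31 [-40.5 -30.2 -21.6]
pr +y,-y edges (dyaw,off mm) [None, (np.float64(-0.35), np.float64(-69.7), 38)] front [-130.9 -130.4 -129.9] floor z 0.0203
  wall 1 -0.03 16 [28.5 34.5 40.1]
  wall 1 0 53 [25.5 30.6 38.6]
  wall -1 -0.03 15 [-38.9 -36.  -29.9]
  wall -1 0 60 [-38.9 -32.9 -26.1]
```

```bash
cat >> h.py <<'E'
class F:
    def __init__(s,x,y,deg):
        s.o=np.array([x,y]);s.a=np.radians(deg);s.e=np.array([np.cos(s.a),np.sin(s.a)]);s.f=np.array([-s.e[1],s.e[0]])
    def p(s,x,y,z): return [*(s.o+s.e*x+s.f*y),z]
    def q(s,da=0):
        a=s.a+np.pi/2+da; return [np.cos(a/2),np.sin(a/2),0,0]
    def inv(s,P): d=np.array(P[:2])-s.o; return np.array([d@s.e,d@s.f,P[2] if len(P)>2 else 0])
    def vec(s,v): return np.array([v[0]*s.e[0]+v[1]*s.e[1],v[0]*s.f[0]+v[1]*s.f[1],v[2]])
CH=F(.553,.2515,-12.1);PR=F(.5445,-.264,-9.1)
E
python3 - <<'E'
from bench import *
from h import *
move_gripper(0.0)
print(inverse_kinematics(CH.p(8,-.0565,.03),CH.q()) is None, current_joint_pos())
x=CH.p(.008,-.0570,.2); print(x)
move_ptp(x,CH.q()); print(current_clock(),current_joint_pos().__repr__(),current_position())
servo_line(CH.p(.008,-.0570,.055),rate=.2)
print(current_force())
r=servo_line(CH.p(.008,-.0570,.030),rate=.02,contact_N=2.0)
print(r,current_position(),current_force(),current_clock())
c=capture("side");cv2.imwrite("pics/s1.png",cv2.resize(c["image"][130:200,190:300],None,fx=6,fy=6))
E
```

```text
True [ 1.21987691e+00  3.58795569e-01  1.51037387e+00  1.53608670e-05
  1.27248800e+00 -1.15102944e-01]
[np.float64(0.5488740078085511), np.float64(0.19408940700152888), 0.2]
4.475 array([ 2.22684842e-01,  3.54411819e-01,  1.57762999e+00,  3.55590676e-04,
        1.20952691e+00, -1.13807564e+00]) [0.54852539 0.19498262 0.2000669 ]
[-0.15771743 -0.54727181  0.28654247]
True [0.54860891 0.19397769 0.0351342 ] [0.58097389 0.46051518 1.70144132] 6.2583
```

View pics/s1.png

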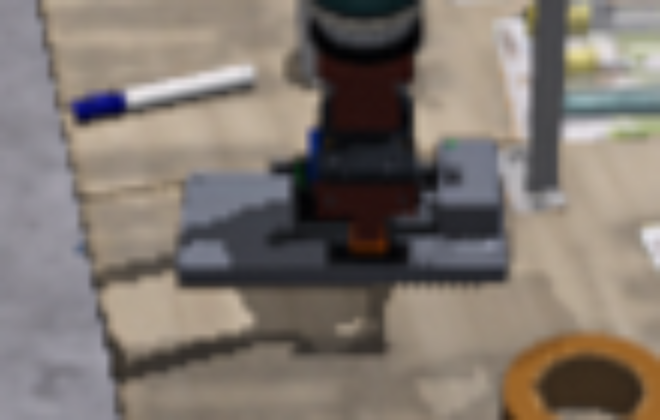

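```bash
python3 - <<'E'
from bench import *
from h import *
r=servo_line(CH.p(.008,-.0570,.0290),rate=.01,contact_N=14)
print(r,current_position(),current_force(),current_clock())
sleep(.25)
print(current_position(),current_force())
c=capture("top")
servo_line(CH.p(.008,-.0570,.10),rate=.15)
servo_line(CH.p(-.02,-.13,.15),rate=.25)
move_gripper(.06)
c=capture("top");cv2.imwrite("pics/t2.png",cv2.resize(c["image"][130:250,120:280],None,fx=5,fy=5))
X=cloud(c);img=c["image"].astype(int);B,G,R=img[...,0],img[...,1],img[...,2];z=X[...,2]
b=(B>110)&(R<90)&(G<130)&(z>.07)&(z<.095)&(X[...,1]>.1)&(X[...,1]<.35)
r=rect(X[b][:,:2]);print(b.sum(),r,CH.inv(np.array(r[0])/1000),current_clock())
np.save("x.npy",0)
E
```

```text
False [0.54882604 0.19396275 0.02898487] [-0.63797699 -1.44578655  5.50418182] 7.0833
[0.54883894 0.19397938 0.02902266] [-0.83436548 -0.81128989  4.99478253]
142 ((499.8074035644531, 267.1106262207031), (28.226167678833008, 64.36015319824219), 76.03075408935547) [-0.05528311  0.00411365  0.        ] 9.6083
```

View pics/t2.png

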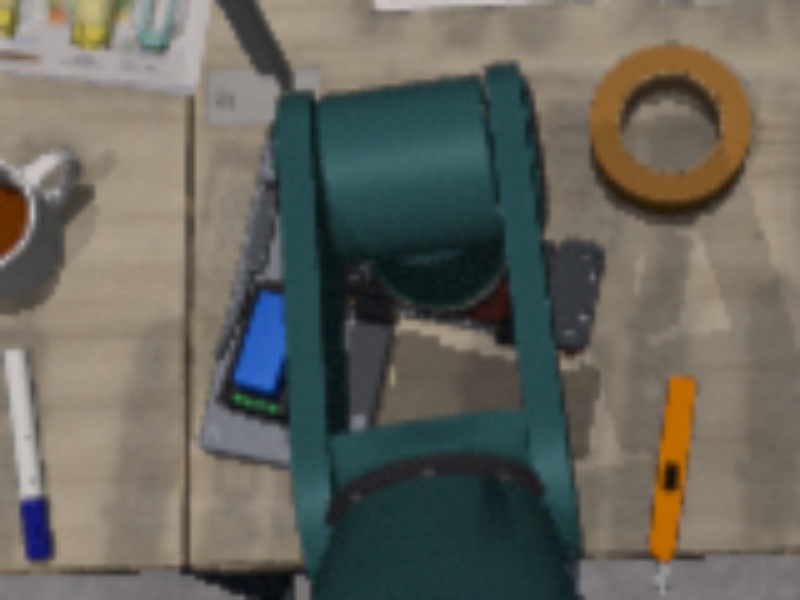

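```bash
python3 - <<'E'
from bench import *
from h import *
q=CH.q(np.radians(-1.5)); G=(-.054,.0027)
servo_line(CH.p(*G,.15),q,rate=.25)
servo_line(CH.p(*G,.085),rate=.2)
print(servo_line(CH.p(*G,.0565),rate=.05,contact_N=4),current_position(),current_force())
move_gripper(0.0)
print("gap",current_finger_gap(),"F",CH.vec(current_force()),current_torque(),CH.inv(current_position()),current_clock())
E
```

```text
False [0.50071799 0.26549511 0.05634277] [-0.14110364  0.04890049 -0.21717037]
gap 0.02931155585742754 F [-1.05767724 -0.77088196  1.21237846] [ 0.00593848 -0.03111726 -0.02499935] [-0.05387438  0.00276833  0.05669917] 12.075
```

```bash
python3 - <<'E'
from bench import *
from h import *
q=CH.q(0)
print(servo_line(CH.p(-.095,.001,.0565),q,rate=.05,contact_N=12),CH.vec(current_force()),CH.inv(current_position()))
print(servo_line(CH.p(-.10,.001,.13),rate=.1,contact_N=12),CH.vec(current_force()),current_finger_gap())
P=PR.p(-.095,0,.13)
a=np.array(current_position());
servo_line([*P[:2],.14],PR.q(),rate=.22)
print(PR.inv(current_position()),current_force(),current_clock())
c=capture("side");cv2.imwrite("pics/s3.png",cv2.resize(c["image"][190:330,190:350],None,fx=5,fy=4.2))
c=capture("top");cv2.imwrite("pics/t3.png",cv2.resize(c["image"][120:260,280:420],None,fx=4.2,fy=4.2))
E
```

```text
False [-1.05595285  0.15749177  6.06470927] [-0.09517626  0.00105959  0.05663935]
False [-0.97280928 -0.63596615 -3.78390479] 0.02940565280081628
[-0.09521408  0.00077552  0.13993911] [-1.18261005 -0.4598748  -3.31976304] 16.45
```

View pics/s3.png

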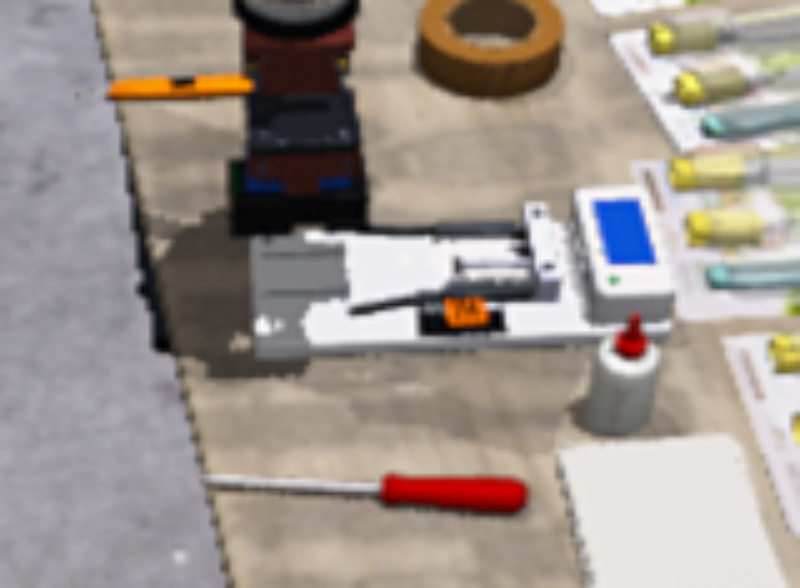

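View pics/t3.png

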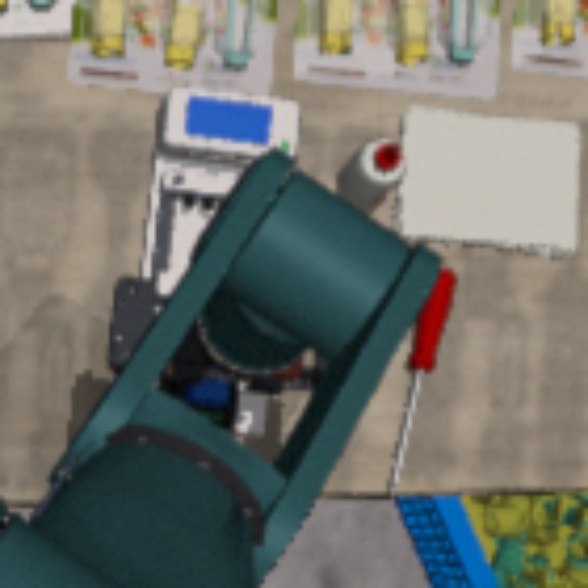

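```bash
python3 - <<'E'
from bench import *
from h import *
servo_line(PR.p(-.095,0,.065),rate=.15)
print(servo_line(PR.p(-.095,0,.0545),rate=.015,contact_N=4),PR.inv(current_position()),PR.vec(current_force()))
z=current_position()[2]
if z<.056: print("low")
servo_line(PR.p(-.095,0,z+.0003),rate=.02)
for x in (-.08,-.072,-.065,-.058,-.052):
    h=servo_line(PR.p(x,0,z+.0003),rate=.04,contact_N=12)
    print(h,PR.inv(current_position()).round(4),PR.vec(current_force()).round(1),np.round(current_torque(),2),current_finger_gap())
    if h: break
print(current_clock())
E
```

```text
True [-9.48609602e-02 -8.63279085e-05  5.64746906e-02] [0.13221006 0.46516733 3.45249304]
False [-0.0799  0.0001  0.0566] [ 0.4 -0.1 -1.5] [-0.03 -0.07  0.02] 0.029458252860638263
False [-0.0718 -0.      0.0567] [ 0.1 -0.2 -2.9] [-0.05 -0.02  0.03] 0.029797953155200497
False [-0.0647 -0.      0.0567] [ 0.4 -0.1 -3.5] [-0.    0.04  0.05] 0.0299827442799094
False [-0.0577 -0.      0.0567] [-0.4  0.9 -3.1] [ 0.   -0.01 -0.  ] 0.030200877933524713
False [-0.0517 -0.      0.0567] [-0.1 -0.5 -3.9] [-0.02 -0.03 -0.08] 0.030048340068350932
19.85
```

```bash
python3 - <<'E'
from bench import *
from h import *
z=.0565
for x in (-.046,-.040,-.036,-.032,-.028,-.024,-.020,-.016,-.012):
    f0=PR.vec(current_force())
    h=servo_line(PR.p(x,0,z),rate=.03,contact_N=14)
    f=PR.vec(current_force())
    print(h,PR.inv(current_position()).round(4),f.round(1),np.round(current_torque(),2),round(current_finger_gap(),4))
    if h or abs(f[1])>8 or f[0]<-16: break
print(current_clock())
E
```

```text
False [-0.0456 -0.0001  0.0566] [ 0.6 -0.8 -2.2] [-0.08 -0.09  0.03] 0.0299
False [-0.0398 -0.0001  0.0566] [-0.3 -0.9  0.4] [-0.16  0.02 -0.02] 0.0298
False [-0.0359 -0.      0.0565] [-1.5  0.2  1.9] [-0.05  0.13 -0.03] 0.03
False [-0.0338  0.0003  0.0565] [-6.8 -0.2  6.3] [-0.01  0.95 -0.12] 0.0297
False [-0.0302  0.0005  0.0564] [-6.2  0.4  5.5] [ 0.04  1.07 -0.16] 0.0296
False [-0.0261  0.0006  0.0563] [-6.6  0.   5.2] [ 0.02  1.03 -0.12] 0.0299
False [-0.0221  0.0006  0.0563] [-5.  -1.5  5.2] [ 0.06  1.06 -0.09] 0.0301
False [-0.0182  0.0005  0.0563] [-5.9 -0.5  5.4] [ 0.04  1.08 -0.13] 0.0299
False [-0.0144  0.0005  0.0563] [-7.3  0.1  6.2] [ 0.07  1.18 -0.06] 0.0298
22.5333
```

```bash
python3 - <<'E'
from bench import *
from h import *
z=.0565
x=-.012; 
while x<.03:
    x+=.0015 if x<-.002 else .001
    servo_line(PR.p(x,0,z),rate=.02,contact_N=14)
    f=PR.vec(current_force())
    print(round(x,4),PR.inv(current_position()).round(4),f.round(1),round(current_torque()[1],2),round(current_finger_gap(),4))
    if abs(f[1])>8 or f[0]<-13: break
print(current_clock())
E
```

```text
-0.0105 [-0.0131  0.0005  0.0563] [-8.1  0.3  6.3] 1.23 0.0298
-0.009 [-0.0117  0.0005  0.0563] [-6.4 -0.4  6.8] 1.32 0.0297
-0.0075 [-0.0102  0.0005  0.0563] [-8.   0.   6.6] 1.27 0.0295
-0.006 [-0.0088  0.0005  0.0563] [-7.4 -0.   6.5] 1.31 0.03
-0.0045 [-0.0073  0.0005  0.0563] [-8.  -1.   6.5] 1.34 0.0299
-0.003 [-0.0058  0.0005  0.0563] [-7.4 -0.5  7.3] 1.37 0.0295
-0.0015 [-0.0044  0.0005  0.0564] [-8.3 -1.   7.2] 1.42 0.0302
-0.0005 [-0.0035  0.0005  0.0564] [-8.1 -0.3  6.9] 1.41 0.0298
0.0005 [-0.0025  0.0005  0.0563] [-8.6 -0.3  7.2] 1.43 0.0297
0.0015 [-0.0016  0.0005  0.0564] [-8.7 -0.4  7.3] 1.5 0.0298
0.0025 [-0.0006  0.0005  0.0564] [-8.8 -0.   7.9] 1.5 0.0302
0.0035 [0.0004 0.0005 0.0564] [-8.5  0.2  8.6] 1.54 0.0298
0.0045 [0.0014 0.0005 0.0564] [-8.5 -0.4  7.3] 1.5 0.0297
0.0055 [0.0023 0.0005 0.0564] [-9.7  0.2  8.1] 1.5 0.0298
0.0065 [0.0034 0.0005 0.0563] [-8.4 -0.4  7.5] 1.49 0.0298
0.0075 [0.0044 0.0005 0.0563] [-8.3 -0.3  6.4] 1.45 0.0299
0.0085 [0.0053 0.0005 0.0563] [-9.3 -0.5  7.2] 1.5 0.0297
0.0095 [0.0062 0.0005 0.0563] [-9.  -0.3  8. ] 1.52 0.0298
0.0105 [0.0072 0.0005 0.0563] [-9.3 -0.4  7.4] 1.55 0.0297
0.0115 [0.0078 0.0005 0.0564] [-10.   -0.6   8.8] 1.69 0.03
0.0125 [0.0081 0.0005 0.0563] [-12.3  -1.6  10.5] 1.97 0.0304
0.0135 [0.0086 0.0005 0.0563] [-12.5  -2.   11.8] 2.21 0.0297
0.0145 [0.0093 0.0005 0.0562] [-14.2  -1.5  11.6] 2.34 0.03
28.2833
```

```bash
python3 - <<'E'
from bench import *
from h import *
z=.0565
servo_line(PR.p(.0155,0,z),rate=.02,contact_N=14)
print(PR.inv(current_position()).round(4),PR.vec(current_force()).round(1))
x=.0155
while x>.001:
    x-=.0015
    servo_line(PR.p(x,0,z),rate=.02,contact_N=14)
    f=PR.vec(current_force())
    print(round(x,4),PR.inv(current_position()).round(4),f.round(1),round(current_finger_gap(),4))
    if f[0]>0: break
print(current_clock())
c=capture("side");cv2.imwrite("pics/s4.png",cv2.resize(c["image"][210:300,220:340],None,fx=6,fy=6))
E
```

```text
[0.01   0.0006 0.0562] [-14.6  -1.2  11.8]
0.014 [0.0098 0.0006 0.0561] [-11.7  -1.5   7.5] 0.0293
0.0125 [0.0091 0.0006 0.056 ] [-9.2  0.2  7.1] 0.0298
0.011 [0.008  0.0005 0.056 ] [-8.2 -0.7  5.7] 0.0295
0.0095 [0.0066 0.0005 0.056 ] [-7.1  0.   5.1] 0.0299
0.008 [0.0062 0.0005 0.056 ] [-5.7  0.3  1. ] 0.03
0.0065 [0.006  0.0004 0.056 ] [-3.   0.5 -3.5] 0.0296
0.005 [0.0057 0.     0.0565] [ 0.7  1.  -4.9] 0.03
30.2833
```

View pics/s4.png

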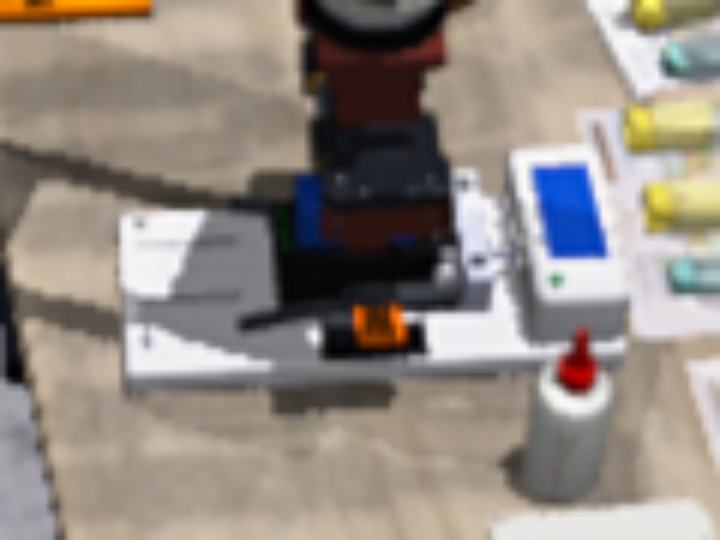

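The pack stays at x≈6 mm once the push is gone, so it is latched. Next I release it and check.

```bash
python3 - <<'E'
from bench import *
from h import *
move_gripper(.055)
p=current_position()
servo_line([p[0],p[1],.16],rate=.12)
servo_line(PR.p(-.05,.16,.22),rate=.25)
c=capture("top");cv2.imwrite("pics/t5.png",cv2.resize(c["image"][130:240,280:410],None,fx=5,fy=5))
X=cloud(c);img=c["image"].astype(int);B,G,R=img[...,0],img[...,1],img[...,2];z=X[...,2]
b=(B>110)&(R<90)&(G<130)&(z>.075)&(z<.095)&(X[...,1]<-.1)&(X[...,1]>-.36)
r=rect(X[b][:,:2]);print(b.sum(),r,PR.inv([*np.array(r[0])/1000,np.nanmedian(z[b])]),current_clock(),current_force())
E
```

```text
153 ((589.5983276367188, -270.1480712890625), (28.42003631591797, 156.2073211669922), 83.13089752197266) [0.04550308 0.00106197 0.08231241] 32.8583 [ 0.28922336  0.14652596 -0.34229871]
```

View pics/t5.png

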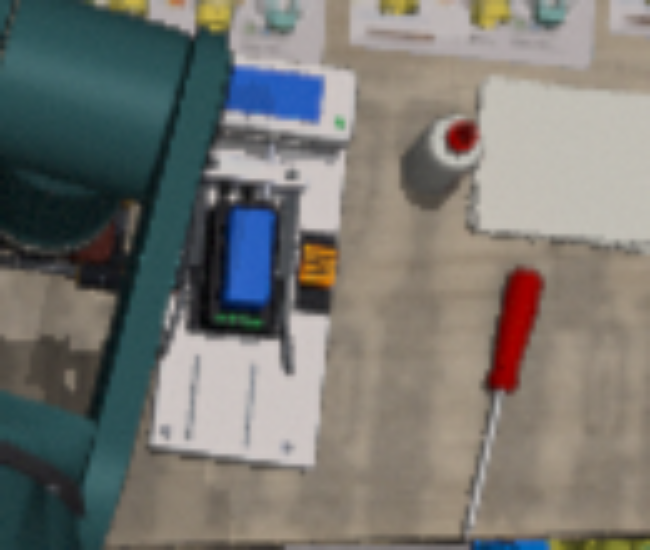

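```bash
python3 - <<'E'
from bench import *
from h import *
c=capture("top");X=cloud(c);img=c["image"].astype(int);B,G,R=img[...,0],img[...,1],img[...,2];z=X[...,2]
b=(B>110)&(R<90)&(G<130)&(z>.075)&(z<.095)&(X[...,1]<-.1)&(X[...,1]>-.36)&(X[...,0]<.61)
r=rect(X[b][:,:2]);print(b.sum(),r,PR.inv([*np.array(r[0])/1000,np.nanmedian(z[b])]),current_clock())
E
```

```text
151 ((543.7232666015625, -265.01806640625), (29.242767333984375, 63.827667236328125), 83.7187728881836) [-0.00060594 -0.0011281   0.0831362 ] 32.9083
```

```bash
python3 -c "
from bench import *
close_job()"
```

```text
the job is handed in; nothing more can be done
```

The battery pack is now in the printer's rail, held by its catch, and I handed the job in at about 33 s of the 58 s allowed.

- **Freeing it:** I pressed the charger's orange catch about 7 mm, with 5.5 N, and the pack sprang out about 55 mm. I gripped it by the blue block, slid it off the rail and lifted it clear.
- **Sliding it in:** I set it down on the printer's landing floor and slid it in, with side forces staying around 2 N or less. The spring began to push back about 34 mm before the printer's zero mark, and the buffer at about +7.5 mm. That puts home near +5 mm. The highest push was about 15 N.
- **Checking the catch:** I felt no distinct click. But when I eased the push off, the pack stayed at about +6 mm with no force on it, which shows the catch is holding it.

After I let go, the top camera showed the pack in place at x about −1 mm. That is about +2 mm once corrected for the offset I saw at the charger. It was about 1 mm off centre and askew by about 0.05 rad. That is at the edge of what is expected for a latched pack, but well inside the 0.1 rad limit.

The gripper was clear of everything. In the last picture the glue bottle and screwdriver looked unmoved. I did not measure any of the bystanders again.

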